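# Set the frother base to its fitting mark, mesh the whisk stem and hold it home

## Robot

A 6-joint arm with a two-finger parallel gripper is mounted at the origin on the work surface. World frame = base frame: x ahead of the robot, y to its left, z up, the work surface at z = 0. Lengths are in mm, angles in rad, forces in N, time in s.
With the tool pointing down it reaches from about 300 to 950 mm from the base axis. Payload 3.1 kg.
Tool frame: the origin (TCP) lies at the very end of the fingers, on their centre line; the grasp point (between the pads) lies 19 mm behind it (env.grip_depth is the distance from the TCP to the grasp point, in mm); z points along the fingers, x is the direction in which the jaws open and shut, and the axes are right-handed (so a half turn about z gives the same grasp; the last joint's range is limited). The gripper opens to 85 mm and grips with 20 to 120 N. Pads are 22 mm wide; open, the fingers measure 114 mm over their backs; the gripper's body (76 mm by 85 mm) begins 54 mm behind the grasp point. The pads swing forward as they close: fully open they stand 13 mm farther back than shut.
Start: joints at [1.105, 0.308, 1.634, -0, 1.2, -0.07], TCP at [240.992, 576.676, 231.272] pointing down, gripper open.
Joint ranges: [-3.06, 3.06], [-0.79, 1.96], [0.05, 2.63], [-1.19, 4.34], [0.05, 2.64], [-2.94, 2.94]. Speed limits (rad/s): [2.79, 2.79, 3.14, 3.14, 3.14, 3.14].

## Interface

Orientations are given as [roll, pitch, yaw] about the fixed x, y, z axes, in that order (R = Rz(yaw) Ry(pitch) Rx(roll)).
In Python, from workcell import env, cams, order gives the robot as it stands.
- The arm moves only by the tool drive_tool, never from a script. Its argument "plan" is a list that holds one entry, the list of rows, each a list of 6 numbers: the shift along the tool's x, y, z in cm, then the turn, a rotation vector about the tool's x, y, z in degrees. A call has 1 to 8 rows; each row shifts and turns the commanded pose from where the row before left it, along the tool's axes as they then stand; what a row does not reach is not made up. A row lasts 1/8 s, in which the tool goes at most 62.5 mm and 10.7 degrees, less where a joint would pass 70% of its speed; a pose out of reach is approached as far as the arm can. A call is refused whole if a number of a shift passes 6.25 or a number of a turn 10.7, either way. A call with a gripper value outside its range is refused whole. "fingers" is the gripper's target within -1 to 1 (fully open at 1, half-way at 0, shut at -1), set as the call begins (left out, the last holds). The fingers move at their own pace and stop on an object; "squeeze" is the grip in N (left out, the last holds). Time passes only in rows, so rows that do not move let the fingers close. It gives the time, the measured TCP pose, the force and the opening at its end, in the units of the state.
- env.get_state(): the state, without advancing time (a new reading comes with each control period).
- cams.grab_frame(name): name is "side" or "top"; returns (picture, depth): 400x640x3 uint8, blue, green, red; 400x640 float32, mm along the optical axis (not along the pixel's ray), 0 where there is no reading.
- cams.get_calibration(name): a dict with "fovy" (degrees; the focal length in pixels is half the picture's height over the tangent of half this angle, whatever the lens; pixels are square), "cx", "cy" (the principal point, pixels), "T" (4x4, takes a point from camera to world coordinates). Camera axes: x right, y up, looking along -z (the intrinsics and any distortion apply to the point x, -y, -z); pixel columns grow to the right and rows downward; lengths in mm; the calibration is good to about 2 mm. A picture is of the moment at which its call begins. get_calibration takes no time and is no camera call.
- order.sign_off(): hands the job in, once; it reports no verdict.
The state is a dict: "clock": time; "joints": joint angles; "qvel": joint speeds; "joint_efforts": joint torques, N m; "eef_pos": TCP position; "orientation": TCP orientation; "force": force on the tool from outside, world axes, zero at the start; "wrist_torque": the same for the moment, N m; "grip_width": opening from 0.0 (shut) to 1.0 (fully open).
Only numpy, scipy, OpenCV 4.12 (cv2) and the standard library are available. Lean on these libraries where they do the work, as an engineer would, in place of code of your own. Each camera call takes 0.05 s, during which the arm holds its last target.

## Task

On the white frother base, turn the selector knob to the orange dot and leave it in that click. Then lift the orange-handled whisk out of its round rest, line its plus-shaped stem up with the plus-shaped socket of the base so that the splines mesh, and slide it fully home against the spring, until its black collar sits on the socket. Finish while still holding the whisk and pressing it down fully home (the spring would lift it otherwise), and leave the cup, bombilla, flask and canister where they are.

Things in the scene. Friction and masses are not known exactly. Their poses are not given: they have to be found in the camera images.
- unit: White frother base, fixed to the counter: casing 150 x 230 x 70 mm high (x, y, z of its own frame), turned by up to 0.3 rad either way. Origin: centre of its underside. Socket on its top at own y = +55 mm, selector knob at own y = -55 mm.
- selector (a joint): Selector knob, rad, grows as it is turned clockwise seen from above. Sprung clicks at 0, 0.6, 1.2 and 1.8, stops just beyond both ends. The orange dot (12 mm across, on the casing) is at 1.2; the other marks are dark ticks. It starts in the click at 0 or 0.6. Leaving a click takes under 0.1 N m; let go within 0.2 rad of a click, it snaps in.
- selector_grip (a point): On the knob's axis, 95 mm above the counter, where to grip. Knob: 50 mm disc (top 77 mm above the counter) with a black bar grip 46 x 14 x 30 mm high (top 107 mm above the counter). The point turns with the knob: x runs along the bar; the bar's -x end, with a white line on top, is the pointer that aims at the marks.
- socket (a point): Centre of the top face of the brass splined socket, 76 mm above the counter. z up; it turns with the socket. Plus-shaped hole, slots along this point's +-x and +-y, 8.2 mm wide, 30.4 mm end to end. It starts turned up to 0.75 rad either way from the base and stays put (friction 0.15 N m). The stem fits in any of the four quarter turns, within 0.08 rad.
- ejector (a joint): Red sprung ejector pin (10 mm across) inside the socket, m, 0 when up, grows as it is pressed down. Its top starts 20 mm below the socket's top face; it pushes back with 3 N at 0 and 9 N at 0.012, where the whisk's collar sits on the socket (stop at 0.014).
- paddle: Whisk, 0.11 kg, standing stem down in the rest at any yaw. Origin: lower end of the stem, z up. Stem: see stem_tip. Black collar disc 40 mm across at z 32 to 36 mm; orange grip 26 (own x) x 14 (own y) x 48 mm at z 36 to 84 mm, gripped across its 14 mm; two steel wire loops in the own x-z plane, 40 mm out on either side, z 36 to 81 mm.
- stem_tip (a point): Lower end of the whisk's stem on its axis (the whisk's origin and axes). From here up: round tapered pilot 9.2 mm across, z 0 to 8 mm; plus-shaped splines along own x and y (so parallel and square to the grip), 28 mm end to end, 6 mm thick, z 8 to 32 mm. Fully home it is 32 mm below the socket's top face.
- rest: White round rest for the whisk, fixed: ring 60 mm across, 40 mm high, with a round well 33 mm across. Origin: centre of its underside. The whisk's collar sits on its top, so the stem's lower end is 8 mm above the counter.
- mate_cup: Olive green silicone mate cup, 80 mm across, 85 mm high; origin centre of underside. Bystander.
- bombilla: Curved aluminium drinking straw lying on the counter, about 200 mm long, 8 mm thick; origin near its middle on the counter. Bystander.
- flask: Stainless flask with black flip-top, 80 mm across, 222 mm high; origin centre of underside. Bystander.
- canister: Grey plastic canister with clip-on lid, 110 mm across, 120 mm high; origin centre of underside. Bystander.
There are look-alikes about, which are no part of the job. What is meant by the paddle is not blue, purple or turquoise, and is the larger of those in its own colour.

How it is judged (in metres and radians):
On the way, in this order (a step that is already met when the one before it is completed fails the run):
1. the selector is in the click at the orange dot, the whisk still in its rest (value of joint selector between 1.05 and 1.35 rad and distance of paddle from where it was at the start of the episode below 0.02 m), for 0.2 s.
2. the whisk is lifted clear of its rest by the gripper (height (world z) of stem_tip above 0.045 m and contact force between the fingers and paddle above 1 N), for 0.1 s.
3. the stem is meshed and fully home in the socket (z of stem_tip in the frame of socket below -0.03 m and horizontal distance between stem_tip and socket below 0.003 m and value of joint ejector above 0.0095 m and angle between paddle's own z axis and vertical below 0.08 rad), for 0.2 s.
At the end, for the whole second after the job is handed in: Selector within 0.15 rad of the orange dot (1.2); stem within 3 mm of the socket axis, upright within 0.08 rad, its lower end at least 30 mm below the socket face (home is 32 mm), ejector pressed over 9.5 mm; the gripper still presses on the whisk, all at rest (all of step 3 and value of joint selector between 1.05 and 1.35 rad and contact force between the fingers and paddle above 2 N and linear speed of paddle below 0.02 m/s); the arm keeps its last pose, push and grip.
It fails at once if a bystander (cup, bombilla, flask, canister) is moved by more than 25 mm (distance of any of mate_cup, bombilla, flask, canister from where it was at the start of the episode above 0.025 m).
It also fails if it takes over 58 s, if anything falls off the work surface, if the arm or the gripper's body presses on something with over 40 N, if the wrist force passes 120 N, or if a joint passes its speed limit or range.

## Working session

There is one attempt and no reset: what is moved stays moved. The work goes in short steps, Python scripts to look and compute and a tool call to move; the robot and the scene stay as the last step left them, time stands still between calls to the robot, and variables do not carry over. Pictures are saved under pics/ and viewed, and the job is handed in when it is done.

Besides the shell and the picture viewer there is one more tool, called after "Emit:" as name([rows], argument=value, ...), one row to a line, values as JSON. drive_tool: Moves the arm, as the interface text tells. Its arguments: {"type":"object","properties":{"plan":{"type":"array"},"fingers":{"type":"number"},"squeeze":{"type":"number"}},"required":["plan"]}

```bash
ls; mkdir -p pics; python3 - <<'E'
from workcell import env,cams,order
import cv2,numpy as np,pickle
print(env.get_state(),env.grip_depth)
d={}
for n in("side","top"):
    p,z=cams.grab_frame(n);c=cams.get_calibration(n);d[n]=(p,z,c);cv2.imwrite(f"pics/{n}0.png",p);print(n,c)
pickle.dump(d,open("f0.pkl","wb"))
E
```

```text
pics
{'clock': 0.0, 'joints': array([ 1.10530478e+00,  3.09013852e-01,  1.63519856e+00,  3.14980563e-06,
        1.19968857e+00, -6.97101106e-02]), 'qvel': array([-0.00060126,  0.00031461, -0.00092595,  0.00010853, -0.00153635,
        0.00099082]), 'joint_efforts': array([ 2.43451095e-04, -4.15266895e+01, -2.76656842e+01, -5.01260729e-06,
        1.00756562e-02, -2.46637313e-06]), 'eef_pos': array([240.6149872 , 575.93353152, 230.03584276]), 'orientation': array([-3.14142894e+00,  2.30251288e-03,  1.17501394e+00]), 'force': array([ 0.63688193, -0.69497264, -0.42082016]), 'wrist_torque': array([0.00149852, 0.02435021, 0.01762452]), 'grip_width': 1.001358656981921} 18.700000000000003
side {'fovy': 43.76564895664498, 'cx': 313.24950457457606, 'cy': 209.22843657823933, 'T': array([[ 9.98404488e-01,  4.60696914e-02, -3.26506039e-02,
         5.31430415e+02],
       [-5.22715753e-02,  5.35347548e-01, -8.43012862e-01,
        -1.11121967e+03],
       [-2.13579217e-02,  8.43374523e-01,  5.36901530e-01,
         7.67217805e+02],
       [ 0.00000000e+00,  0.00000000e+00,  0.00000000e+00,
         1.00000000e+00]])}
top {'fovy': 49.204254322118764, 'cx': 321.8602886879524, 'cy': 199.72850141281657, 'T': array([[-2.54543843e-02,  9.96017353e-01, -8.54488540e-02,
         4.85146607e+02],
       [-9.99670598e-01, -2.50804817e-02,  5.44658639e-03,
        -2.13575847e+01],
       [ 3.28179614e-03,  8.55593464e-02,  9.96327671e-01,
         1.46244540e+03],
       [ 0.00000000e+00,  0.00000000e+00,  0.00000000e+00,
         1.00000000e+00]])}
```

View pics/side0.png

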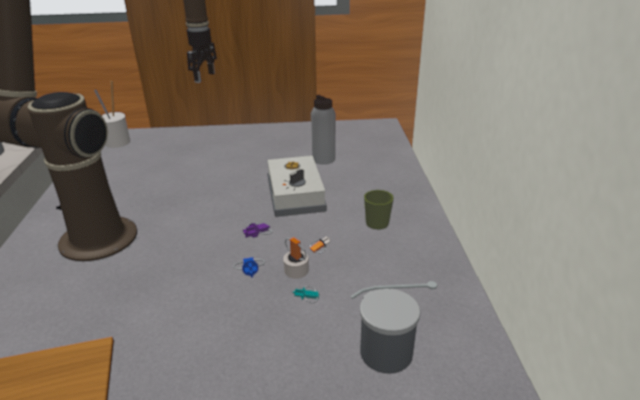

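View pics/top0.png

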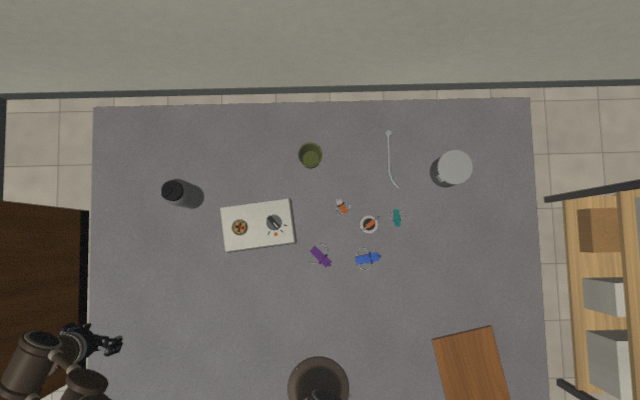

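Both pictures show the base (top view 258,225), with the socket at about (240,227) and the knob at about (274,223).

Things that could be taken for the whisk, by top-view pixel:
- Orange whisk standing in a white ring, (369,225). This is my choice: it is orange, the larger of the two, and in the rest.
- Small orange one lying on the counter, (343,207).
- Purple, (321,257).
- Blue, (368,258).
- Turquoise, (397,217).

Next I'll check the choice in close crops.

```bash
python3 - <<'E'
import cv2,pickle,numpy as np
d=pickle.load(open("f0.pkl","rb"))
t=d["top"][0];s=d["side"][0]
a=cv2.resize(t[190:260,210:310],None,fx=8,fy=8,interpolation=cv2.INTER_CUBIC);cv2.imwrite("pics/c1.png",a)
b=cv2.resize(t[195:245,325:405],None,fx=8,fy=8,interpolation=cv2.INTER_CUBIC)
cv2.imwrite("pics/c2.png",b)
c=cv2.resize(s[150:280,230:340],None,fx=4.6,fy=4.6,interpolation=cv2.INTER_CUBIC);cv2.imwrite("pics/c3.png",c[:600])
E
```

```text
(no output)
```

View pics/c1.png

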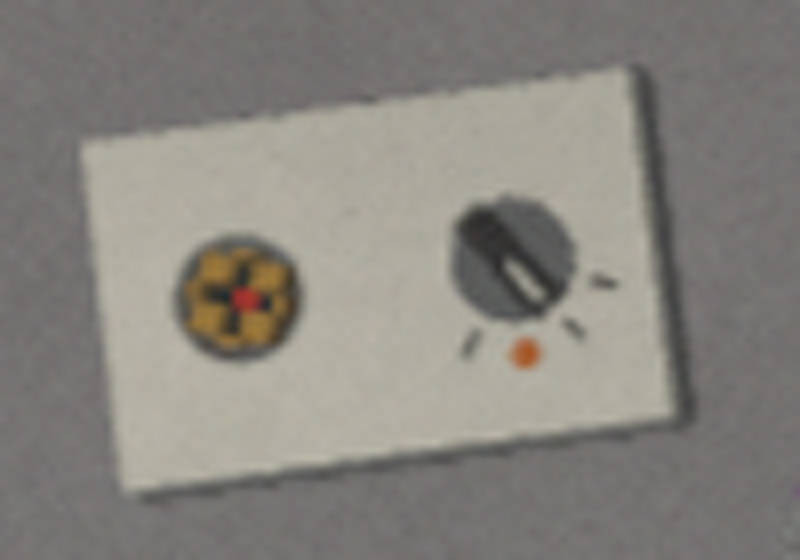

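View pics/c2.png

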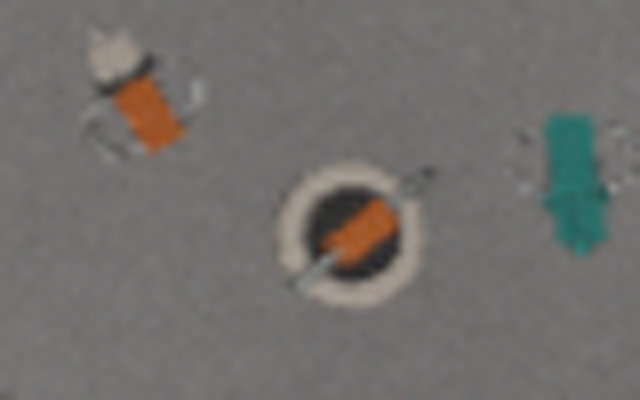

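View pics/c3.png

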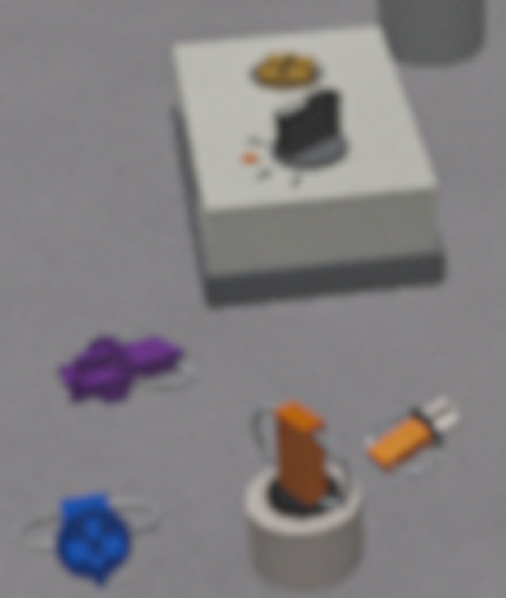

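```bash
cat > h.py <<'E'
import cv2,pickle,numpy as np
def ray(c,u,v):
    f=200/np.tan(np.radians(c["fovy"])/2);T=c["T"]
    u=np.asarray(u,float);v=np.asarray(v,float)
    d=np.stack([(u-c["cx"])/f,-(v-c["cy"])/f,-np.ones_like(u)],-1)@T[:3,:3].T
    return T[:3,3],d
def onz(c,u,v,z):
    o,d=ray(c,u,v);return o+d*((z-o[2])/d[...,2])[...,None]
def proj(c,P):
    f=200/np.tan(np.radians(c["fovy"])/2);T=c["T"]
    q=(np.asarray(P,float)-T[:3,3])@T[:3,:3]
    return np.stack([c["cx"]+f*q[...,0]/-q[...,2],c["cy"]-f*q[...,1]/-q[...,2]],-1)
def blobs(p,lo,hi,box,minA=3):
    hsv=cv2.cvtColor(p,cv2.COLOR_BGR2HSV);m=cv2.inRange(hsv,lo,hi)
    k=np.zeros_like(m);x0,y0,x1,y1=box;k[y0:y1,x0:x1]=m[y0:y1,x0:x1]
    n,l,st,ce=cv2.connectedComponentsWithStats(k)
    return [(st[i,4],ce[i],l==i) for i in range(1,n) if st[i,4]>=minA]
def tri(c1,p1,c2,p2):
    o1,d1=ray(c1,*p1);o2,d2=ray(c2,*p2);d1=d1/np.linalg.norm(d1);d2=d2/np.linalg.norm(d2)
    s=np.linalg.lstsq(np.stack([d1,-d2],1),o2-o1,rcond=None)[0]
    a=o1+s[0]*d1;b=o2+s[1]*d2;return (a+b)/2,np.linalg.norm(a-b)
def axis(mask,c,z):
    v,u=np.nonzero(mask);P=onz(c,u,v,z)[:,:2];m=P.mean(0);w,V=np.linalg.eigh(np.cov((P-m).T))
    return m,np.arctan2(V[1,1],V[0,1]),np.sqrt(w)*np.sqrt(12)
E
python3 - <<'E'
from h import *
d=pickle.load(open("f0.pkl","rb"));t,zt,ct=d["top"];s,zs,cs=d["side"]
for n,im,box in (("top",t,(210,190,410,260)),("side",s,(230,150,340,280))):
    c=d[n][2]
    for a,ce,m in blobs(im,(4,120,90),(25,255,255),box): print(n,"orange/brass",a,ce.round(2),[onz(c,*ce,z).round(1)[:2] for z in (0,70,76,92)])
    for a,ce,m in blobs(im,(0,120,90),(3,255,255),box): print(n,"red",a,ce.round(2),onz(c,*ce,56).round(1))
# base rect top
g=cv2.cvtColor(t,cv2.COLOR_BGR2HSV)
m=((g[...,2]>140)).astype(np.uint8);m[:,:200]=0;m[:,310:]=0;m[:190]=0;m[260:]=0
cn=max(cv2.findContours(m,0,1)[0],key=cv2.contourArea);r=cv2.minAreaRect(cn);B=cv2.boxPoints(r)
P=onz(ct,B[:,0],B[:,1],70);print("rect",r,P.round(1),P.mean(0).round(1),np.linalg.norm(P-np.roll(P,1,0),axis=1))
# dark
for a,ce,mm in blobs(t,(0,0,0),(180,255,75),(262,205,290,240)): print("dark",a,ce,axis(mm,ct,107))
for a,ce,mm in blobs(t,(4,120,90),(25,255,255),(355,212,385,238),20): print("grip",a,ce,axis(mm,ct,92))
# rest ring fill
m=((g[...,2]>125)).astype(np.uint8);k=np.zeros_like(m);k[210:240,355:383]=m[210:240,355:383]
cn=max(cv2.findContours(k,0,1)[0],key=cv2.contourArea);e=cv2.fitEllipse(cv2.convexHull(cn));print("rest",e,onz(ct,*e[0],40))
print("depth", zt[225,258],zt[227,240])
E
```

```text
top orange/brass 42 [343.14 208.79] [array([ 578.3, -100. ]), array([573.8, -96.2]), array([573.4, -95.9]), array([572.4, -95. ])]
top orange/brass 40 [370.08 223.52] [array([ 526.6, -188.6]), array([ 524.6, -180.6]), array([ 524.5, -179.9]), array([ 524. , -178.1])]
top orange/brass 82 [239.52 226.85] [array([526.6, 247.9]), array([524.6, 235. ]), array([524.4, 233.9]), array([524., 231.])]
top orange/brass 7 [275.29 234.  ] [array([499.7, 128.9]), array([499. , 121.7]), array([499. , 121.1]), array([498.8, 119.5])]
top red 7 [240.   226.86] [524.9 236.1  56. ]
side orange/brass 51 [291.82 165.  ] [array([521.1, 374.4]), array([522. , 238.9]), array([522.1, 227.2]), array([522.3, 196.3])]
side orange/brass 170 [294.94 248.1 ] [array([521.7, -87.6]), array([ 522.6, -181. ]), array([ 522.6, -189. ]), array([ 522.8, -210.3])]
side orange/brass 79 [317.03 245.72] [array([578.6, -82. ]), array([ 574.3, -175.9]), array([ 574., -184.]), array([ 573. , -205.4])]
rect ((256.222412109375, 224.64561462402344), (44.13934326171875, 69.583740234375), 82.303955078125) [[588.2 300.6  70. ]
 [612.5  80.   70. ]
 [472.7  63.9  70. ]
 [448.9 282.6  70. ]] [530.6 181.8  70. ] [140.4048053  221.90429261 140.71021727 220.02818043]
dark 59 [272.54237288 221.15254237] (array([538.60458636, 125.79057662]), np.float64(-2.437820871381484), array([18.06313937, 44.74038162]))
grip 40 [370.075 223.525] (array([ 524.01241827, -178.0764314 ]), np.float64(2.121562951248235), array([15.02466635, 27.69572295]))
rest ((368.65020751953125, 224.017578125), (17.96887969970703, 18.57826805114746), 94.56065368652344) [ 524.00224185 -179.32886772   40.        ]
depth 1388.841 1406.1406
```

```bash
cat >> h.py <<'E'
from scipy.spatial.transform import Rotation as Ro
def plan(pos,rpy,tpos,tpsi,n,dz=None):
    """rows taking tool from pos,rpy to tpos, pointing down with yaw tpsi"""
    p=np.array(pos,float);R=Ro.from_euler('xyz',rpy);Rt=Ro.from_euler('xyz',[np.pi,0,tpsi]);tp=np.array(tpos,float)
    rows=[]
    for i in range(n):
        k=n-i
        sh=np.round(R.inv().apply((tp-p)/k)/10,2)
        rv=np.round(np.degrees((R.inv()*Rt).as_rotvec())/k,1)
        rows.append([float(x) for x in (*sh,*rv)]);p=p+R.apply(sh*10);R=R*Ro.from_rotvec(np.radians(rv))
    for r in rows:print(r)
    print("end",p.round(1),R.as_euler('xyz').round(3))
def st():
    from workcell import env
    s=env.get_state();print("t",round(s["clock"],2),"pos",s["eef_pos"].round(1),"rpy",s["orientation"].round(3),"F",s["force"].round(1),"tq",s["wrist_torque"].round(2),"w",round(s["grip_width"],3),"j",s["joints"].round(2));return s
E
python3 - <<'E'
from h import *
s=st();plan(s["eef_pos"],s["orientation"],[537.5,126.5,190],2.275,10)
d=pickle.load(open("f0.pkl","rb"));ct=d["top"][2];print(onz(ct,172,190,222))
E
```

```text
t 0.1 pos [240.6 576.  230.2] rpy [-3.141e+00  2.000e-03  1.175e+00] F [-0.5  0.9  0.7] tq [0.05 0.   0.01] w 0.999 j [ 1.11  0.31  1.64 -0.    1.2  -0.07]
[-3.0, 4.47, 0.41, -0.0, 0.0, -6.3]
[-3.48, 4.12, 0.41, -0.0, 0.0, -6.3]
[-3.91, 3.71, 0.41, -0.0, 0.0, -6.3]
[-4.29, 3.26, 0.41, -0.0, 0.0, -6.3]
[-4.62, 2.77, 0.41, -0.0, 0.0, -6.3]
[-4.89, 2.24, 0.4, -0.0, 0.0, -6.3]
[-5.11, 1.69, 0.41, -0.0, 0.0, -6.3]
[-5.27, 1.12, 0.4, -0.0, 0.0, -6.3]
[-5.36, 0.54, 0.41, -0.1, 0.0, -6.3]
[-5.39, -0.05, 0.4, -0.0, 0.1, -6.3]
end [537.5 126.5 190. ] [-3.141e+00 -1.000e-03  2.275e+00]
[630.13749466 398.50755286 222.        ]
```

Emit:
drive_tool([
  [[-3.0,4.47,0.4,0,0,-6.3],[-3.48,4.12,0.4,0,0,-6.3],[-3.91,3.71,0.4,0,0,-6.3],[-4.29,3.26,0.4,0,0,-6.3],[-4.62,2.77,0.4,0,0,-6.3],[-4.89,2.24,0.4,0,0,-6.3],[-5.11,1.69,0.4,0,0,-6.3],[-5.27,1.12,0.4,0,0,-6.3]],
], fingers=1)

```text
clock: 1.1
eef_pos: [478.9, 215.5, 198.9]
orientation: [-3.141, -0.0, 2.058]
force: [0.5, -0.4, 0.4]
grip_width: 0.999
```

Emit:
drive_tool([
  [[-5.36,0.54,0.4,0,0,-6.3],[-5.39,-0.05,0.4,0,0,-6.3],[0,0,0,0,0,0]],
], fingers=-0.1)

```text
clock: 1.48
eef_pos: [539.2, 124.0, 190.6]
orientation: [-3.141, 0.0, 2.27]
force: [-0.4, 0.4, -0.8]
grip_width: 0.451
```

```bash
python3 - <<'E'
from h import *
from workcell import cams
s=st()
d={}
for n in("side","top"):
    p,z=cams.grab_frame(n);d[n]=(p,z,cams.get_calibration(n))
pickle.dump(d,open("f1.pkl","wb"))
a=cv2.resize(d["top"][0][180:260,220:320],None,fx=6,fy=6,interpolation=cv2.INTER_CUBIC)
b=cv2.resize(d["side"][0][100:230,250:350],None,fx=4,fy=4,interpolation=cv2.INTER_CUBIC)
cv2.imwrite("pics/m1t.png",a);cv2.imwrite("pics/m1s.png",b)
# expected TCP pixel
for n in d: print(n,proj(d[n][2],s["eef_pos"]))
E
```

```text
t 1.48 pos [539.2 124.  190.6] rpy [-3.141  0.     2.27 ] F [-0.4  0.4 -0.8] tq [-0.05 -0.05 -0.04] w 0.451 j [ 0.15  0.21  1.84 -0.    1.09 -2.12]
side [296.86414745 144.61070163]
top [270.00697155 219.864393  ]
```

View pics/m1t.png

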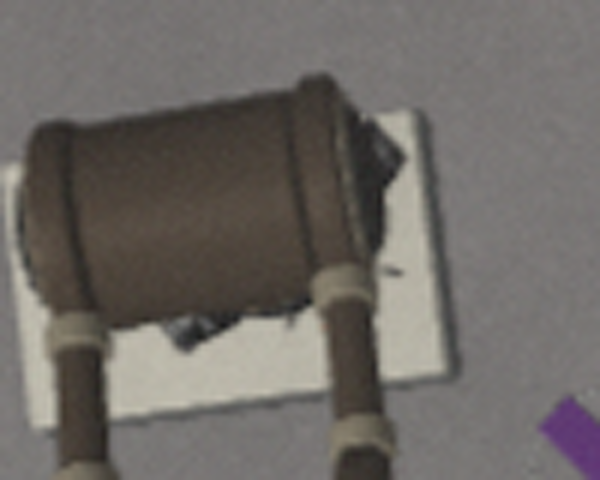

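View pics/m1s.png

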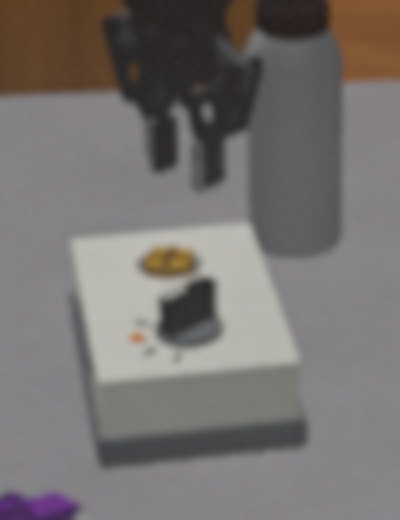

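Emit:
drive_tool([
  [[0.29,0.05,5.0,0,0,0],[0,0,4.0,0,0,0],[0,0,1.95,0,0,-0.3],[0,0,0,0,0,0],[0,0,0,0,0,0]],
])

```text
clock: 2.2
eef_pos: [536.8, 130.8, 82.8]
orientation: [3.14, 0.001, 2.281]
force: [0.5, -0.7, -0.3]
grip_width: 0.449
```

Emit:
drive_tool([
  [[0,0,0,0,0,0],[0,0,0,0,0,0],[0,0,0,0,0,0],[0,0,0,0,0,0],[0,0,0,0,0,0]],
], fingers=-1, squeeze=30)

```text
clock: 2.82
eef_pos: [538.3, 129.4, 83.5]
orientation: [3.139, 0.003, 2.28]
force: [1.0, -3.9, 6.9]
grip_width: 0.152
```

```bash
python3 - <<'E'
from h import *
from workcell import cams
s=st()
p,z=cams.grab_frame("side")
b=cv2.resize(p[110:210,250:350],None,fx=6,fy=6,interpolation=cv2.INTER_CUBIC)
cv2.imwrite("pics/m2s.png",b)
E
```

```text
t 2.83 pos [538.3 129.4  83.5] rpy [3.139e+00 3.000e-03 2.280e+00] F [ 1.  -3.9  6.9] tq [-0.51 -0.14 -0.05] w 0.152 j [ 0.16  0.36  1.91 -0.    0.87 -2.12]
```

View pics/m2s.png

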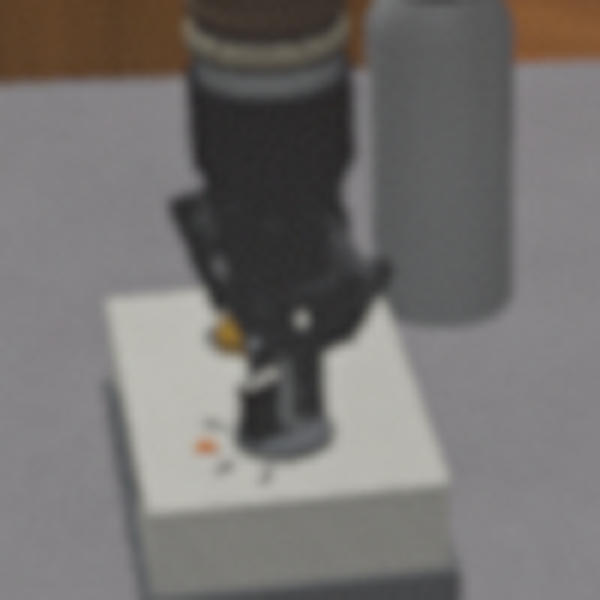

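The bar is gripped: opening 0.152, about 13 mm. Next I turn it clockwise by 0.6 rad (34.4°).

Emit:
drive_tool([
  [[0,-0.1,0,0,0,5.8],[0,-0.05,0,0,0,5.8],[0,0,0,0,0,5.8],[0,0,0,0,0,5.8],[0,0,0,0,0,5.8],[0,0,0,0,0,5.6],[0,0,0,0,0,0],[0,0,0,0,0,0]],
])

```text
clock: 3.88
eef_pos: [538.8, 128.2, 83.5]
orientation: [3.134, 0.001, 1.676]
force: [5.0, -4.9, 2.3]
grip_width: 0.157
```

```bash
python3 - <<'E'
from h import *
from workcell import cams
s=st()
p,z=cams.grab_frame("side")
b=cv2.resize(p[110:210,250:350],None,fx=6,fy=6,interpolation=cv2.INTER_CUBIC)
cv2.imwrite("pics/m3s.png",b)
E
```

```text
t 3.88 pos [538.8 128.2  83.5] rpy [3.134e+00 1.000e-03 1.676e+00] F [ 5.  -4.9  2.3] tq [-0.65 -0.69  0.02] w 0.157 j [ 0.16  0.36  1.91 -0.    0.87 -1.52]
```

View pics/m3s.png

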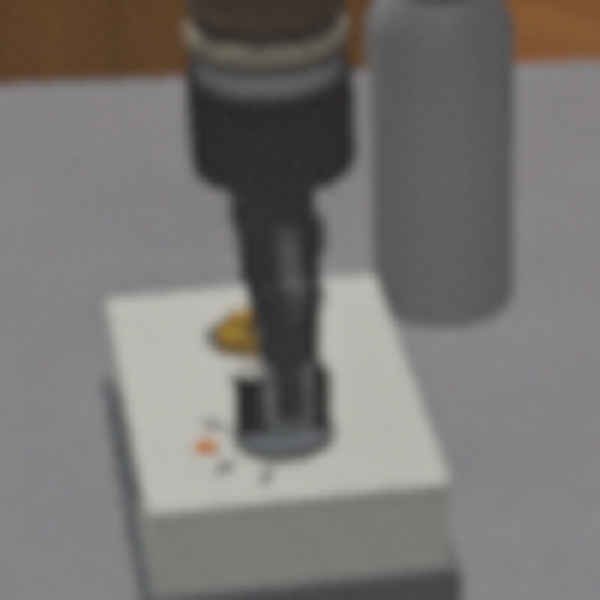

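Emit:
drive_tool([
  [[0,0,0,0,0,0],[0,0,0,0,0,0],[0,0,0,0,0,0],[0,0,-3.0,0,0,0],[0,0,-5.0,0,0,0],[0,0,-5.0,0,0,0],[0,0,0,0,0,0]],
], fingers=-0.1)

```text
clock: 4.8
eef_pos: [538.7, 129.7, 216.9]
orientation: [3.131, -0.001, 1.676]
force: [0.8, 0.2, -1.1]
grip_width: 0.45
```

```bash
python3 - <<'E'
from h import *
s=st();plan(s["eef_pos"],s["orientation"],[524,-178,205],0.551,8)
E
```

```text
t 4.8 pos [538.7 129.7 216.9] rpy [ 3.131e+00 -1.000e-03  1.676e+00] F [ 0.8  0.2 -1.1] tq [-0.01 -0.03 -0.01] w 0.45 j [ 0.16  0.18  1.82  0.    1.13 -1.52]
[-3.81, -0.59, 0.14, 0.1, -0.0, 8.1]
[-3.85, -0.05, 0.14, 0.1, -0.0, 8.1]
[-3.82, 0.5, 0.14, 0.0, -0.1, 8.0]
[-3.71, 1.02, 0.15, 0.1, -0.0, 8.1]
[-3.53, 1.54, 0.14, 0.0, -0.1, 8.0]
[-3.28, 2.01, 0.15, 0.1, -0.0, 8.1]
[-2.96, 2.46, 0.15, 0.0, -0.1, 8.0]
[-2.59, 2.84, 0.15, 0.1, -0.0, 8.1]
end [ 524.  -177.9  205. ] [-3.141 -0.     0.55 ]
```

Emit:
drive_tool([
  [[-3.81,-0.59,0.14,0.1,0,8.1],[-3.85,-0.05,0.14,0.1,0,8.1],[-3.82,0.5,0.14,0,-0.1,8.0],[-3.71,1.02,0.15,0.1,0,8.1],[-3.53,1.54,0.14,0,-0.1,8.0],[-3.28,2.01,0.15,0.1,0,8.1],[-2.96,2.46,0.15,0,-0.1,8.0],[-2.59,2.84,0.15,0.1,0,8.1]],
])

```text
clock: 5.8
eef_pos: [519.1, -179.3, 198.7]
orientation: [-3.134, 0.011, 0.546]
force: [1.4, -0.2, -0.2]
grip_width: 0.455
```

Emit:
drive_tool([
  [[0,0,0,0,0,0],[0,0,0,0,0,0]],
])

```text
clock: 6.05
eef_pos: [519.5, -178.0, 199.2]
orientation: [-3.135, 0.01, 0.551]
force: [-0.1, 0.5, 0.4]
grip_width: 0.452
```

```bash
python3 - <<'E'
from h import *
from workcell import cams
s=st()
d={}
for n in("side","top"):
    p,z=cams.grab_frame(n);d[n]=(p,z,cams.get_calibration(n))
pickle.dump(d,open("f2.pkl","wb"))
a=cv2.resize(d["top"][0][195:255,210:310],None,fx=8,fy=8,interpolation=cv2.INTER_CUBIC)
b=cv2.resize(d["side"][0][150:290,250:350],None,fx=4,fy=4,interpolation=cv2.INTER_CUBIC)
cv2.imwrite("pics/m4t.png",a);cv2.imwrite("pics/m4s.png",b)
for n in d: print(n,proj(d[n][2],s["eef_pos"]))
ct=d["top"][2];t=d["top"][0]
for a,ce,mm in blobs(t,(0,0,0),(180,255,75),(262,205,290,240)): print("dark",a,ce,axis(mm,ct,107))
for a,ce,mm in blobs(t,(4,120,90),(25,255,255),(262,225,290,240)): print("dot",a,ce,onz(ct,*ce,70))
E
```

```text
t 6.05 pos [ 519.5 -178.   199.2] rpy [-3.135  0.01   0.551] F [-0.1  0.5  0.4] tq [-0.01  0.01  0.  ] w 0.452 j [-0.41  0.2   1.83 -0.    1.12 -0.96]
side [291.08282545 200.0897005 ]
top [374.30042808 223.93324898]
dark 55 [273.12727273 221.10909091] (array([538.69661128, 123.97319346]), np.float64(-3.0183142253334605), array([18.58188187, 43.89693836]))
dot 7 [275.28571429 234.        ] [499.04372095 121.73800335  70.        ]
```

View pics/m4t.png

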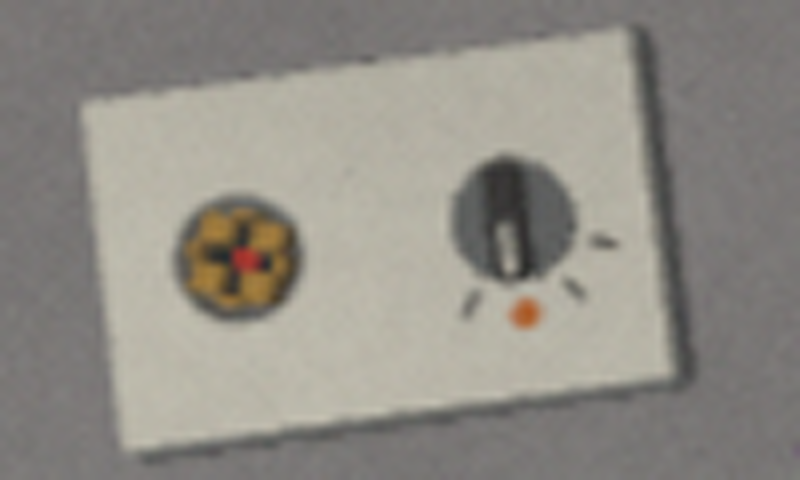

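View pics/m4s.png

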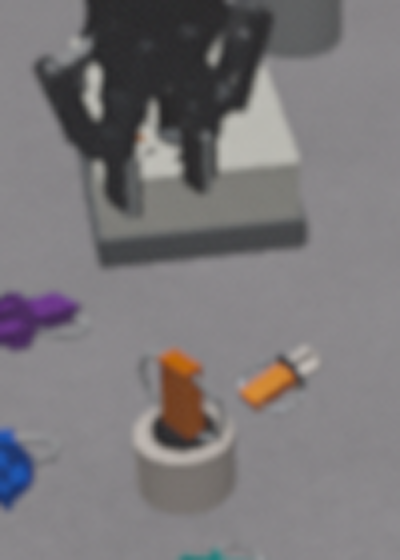

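The selector pointer now faces the orange dot (crop 508,262, dot at 525,313). The bar angle changed by -0.58 rad. Next I grasp the whisk.

```bash
python3 - <<'E'
from h import *
s=st();plan(s["eef_pos"],s["orientation"],[524.2,-178.2,110],0.551,3)
E
```

```text
t 6.15 pos [ 520.  -177.5  199.8] rpy [-3.136  0.01   0.552] F [0.1 0.8 0.5] tq [-0.02 -0.    0.02] w 0.453 j [-0.41  0.2   1.83 -0.01  1.12 -0.96]
[0.14, 0.11, 2.99, -0.1, 0.2, 0.0]
[0.13, 0.11, 2.99, -0.1, 0.2, 0.0]
[0.11, 0.1, 3.0, -0.1, 0.2, 0.0]
end [ 524.2 -178.2  110. ] [-3.141e+00 -1.000e-03  5.520e-01]
```

Emit:
drive_tool([
  [[0.13,0.1,3.0,-0.1,0.2,0],[0.1,0.1,3.0,-0.1,0.2,0],[0.1,0.1,3.0,-0.1,0.2,0],[0,0,0,0,0,0],[0,0,0,0,0,0],[0,0,0,0,0,0],[0,0,0,0,0,0]],
])

```text
clock: 7.02
eef_pos: [525.2, -180.0, 111.9]
orientation: [3.139, -0.003, 0.55]
force: [-0.5, 0.0, 0.3]
grip_width: 0.451
```

```bash
python3 - <<'E'
from h import *
from workcell import cams
s=st();plan(s["eef_pos"],s["orientation"],[524.2,-178.2,51],0.551,2)
p,z=cams.grab_frame("side")
b=cv2.resize(p[180:290,250:350],None,fx=5,fy=5,interpolation=cv2.INTER_CUBIC)
cv2.imwrite("pics/m5s.png",b)
E
```

```text
t 7.03 pos [ 525.2 -180.   111.9] rpy [ 3.139e+00 -3.000e-03  5.500e-01] F [-0.5  0.   0.3] tq [ 0.03 -0.03 -0.02] w 0.451 j [-0.41  0.32  1.89  0.    0.93 -0.96]
[-0.0, -0.11, 3.05, 0.1, -0.1, -0.0]
[0.0, -0.11, 3.04, 0.1, -0.1, -0.0]
end [ 524.2 -178.2   51. ] [-3.141e+00  1.000e-03  5.500e-01]
```

View pics/m5s.png

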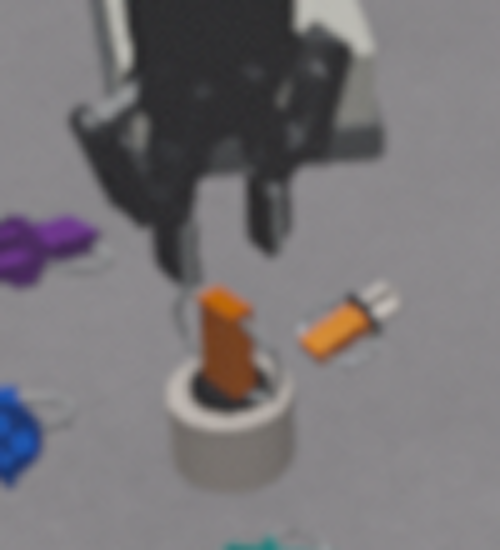

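Emit:
drive_tool([
  [[0,-0.1,3.0,0.1,-0.1,0],[0,-0.05,3.0,0,0,0],[0,0,0,0,0,0],[0,0,0,0,0,0],[0,0,0,0,0,0]],
])

```text
clock: 7.7
eef_pos: [524.9, -179.1, 52.2]
orientation: [3.14, -0.001, 0.55]
force: [0.5, 0.3, -0.1]
grip_width: 0.45
```

Emit:
drive_tool([
  [[0,0,0,0,0,0],[0,0,0,0,0,0],[0,0,0,0,0,0],[0,0,0,0,0,0],[0,0,0,0,0,0],[0,0,0,0,0,0]],
], fingers=-1, squeeze=60)

```text
clock: 8.45
eef_pos: [524.5, -178.8, 51.7]
orientation: [3.141, -0.001, 0.55]
force: [-0.5, -0.2, 5.7]
grip_width: 0.155
```

```bash
python3 - <<'E'
from h import *
from workcell import cams
s=st()
p,z=cams.grab_frame("side")
b=cv2.resize(p[180:290,250:350],None,fx=5,fy=5,interpolation=cv2.INTER_CUBIC)
cv2.imwrite("pics/m6s.png",b)
E
```

```text
t 8.45 pos [ 524.5 -178.8   51.7] rpy [ 3.141e+00 -1.000e-03  5.500e-01] F [-0.5 -0.2  5.7] tq [-0.01  0.06 -0.02] w 0.155 j [-0.41  0.41  1.91  0.    0.82 -0.96]
```

View pics/m6s.png

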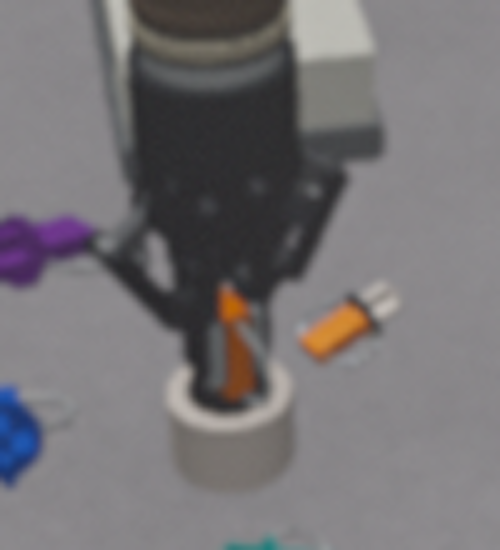

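Emit:
drive_tool([
  [[0,0,-2.0,0,0,0],[0,0,-5.0,0,0,0],[0,0,-5.0,0,0,0],[0,0,-4.0,0,0,0],[0,0,0,0,0,0],[0,0,0,0,0,0]],
])

```text
clock: 9.25
eef_pos: [522.3, -178.0, 209.0]
orientation: [-3.138, 0.002, 0.55]
force: [-0.8, 0.2, -0.8]
grip_width: 0.154
```

```bash
python3 - <<'E'
from h import *
from workcell import cams
s=st()
# average top frames (f0,f2 are free of the arm at the socket)
from scipy.ndimage import map_coordinates
out=[]
for f in("f0.pkl","f2.pkl"):
    d=pickle.load(open(f,"rb"));out.append(d["top"][0].astype(float))
c=d["top"][2];im=np.mean(out,0)
cen=np.array([524.4,234.5])
def rect(im,c,cen,n=120,step=.5):
    g=(np.arange(n)-n/2)*step
    X,Y=np.meshgrid(g,g)  # X world x up in picture, picture right = -y
    wx=cen[0]-Y;wy=cen[1]-X
    P=proj(c,np.stack([wx,wy,np.full_like(wx,76)],-1))
    return np.stack([map_coordinates(im[...,k],[P[...,1],P[...,0]],order=3) for k in range(3)],-1),wx,wy
r,wx,wy=rect(im,c,cen)
cv2.imwrite("pics/sock.png",cv2.resize(np.clip(r,0,255).astype(np.uint8),(600,600),interpolation=cv2.INTER_CUBIC))
rs,_,_=rect(d["side"][0].astype(float),d["side"][2],cen)
cv2.imwrite("pics/socks.png",cv2.resize(np.clip(rs,0,255).astype(np.uint8),(600,600),interpolation=cv2.INTER_CUBIC))
# grey-ring (dark outer housing) ellipse: pixels differing from white casing
lum=r.mean(-1);m=(lum<135).astype(np.uint8)
cn=max(cv2.findContours(m,0,1)[0],key=cv2.contourArea);e=cv2.fitEllipse(cn);
print("housing",e, "world",cen[0]-(e[0][1]-60)*.5,cen[1]-(e[0][0]-60)*.5,"diam",np.array(e[1])*.5)
for off in [(524.4,234),(524.4,236),(525,235)]:
  for r0,r1 in((6,13),(8,15)):
    dx=wx-off[0];dy=wy-off[1];R=np.hypot(dx,dy);th=np.arctan2(dy,dx);k=(R>r0)&(R<r1)
    w=r[...,2]  # red channel: brass/red bright, slots dark
    z=np.sum((w[k]-w[k].mean())*np.exp(4j*th[k]))
    print(off,r0,"slot angle",np.angle(-z)/4,abs(z)/k.sum())
E
```

```text
t 9.25 pos [ 522.3 -178.   209. ] rpy [-3.138e+00  2.000e-03  5.500e-01] F [-0.8  0.2 -0.8] tq [-0.03 -0.01  0.  ] w 0.154 j [-0.41  0.19  1.83  0.    1.13 -0.96]
housing ((60.189117431640625, 60.079933166503906), (100.40631866455078, 101.96670532226562), 90.68876647949219) world 524.360033416748 234.4054412841797 diam [50.20315933 50.98335266]
(524.4, 234) 6 slot angle -0.21744684138406303 19.31614872661257
(524.4, 234) 8 slot angle -0.21334275186178292 19.562034524636285
(524.4, 236) 6 slot angle -0.22397695595196482 17.5467458373382
(524.4, 236) 8 slot angle -0.21135610328300916 18.841173758896403
(525, 235) 6 slot angle -0.21485694862898694 19.296405584303898
(525, 235) 8 slot angle -0.2095930850376898 20.210067377555227
```

View pics/sock.png

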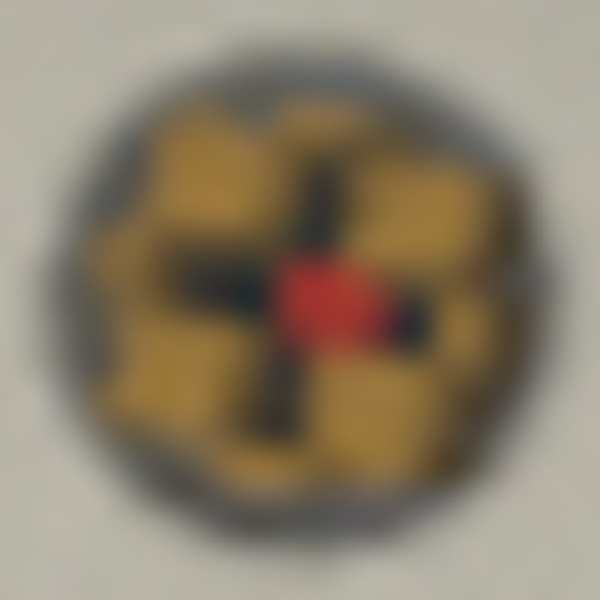

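View pics/socks.png

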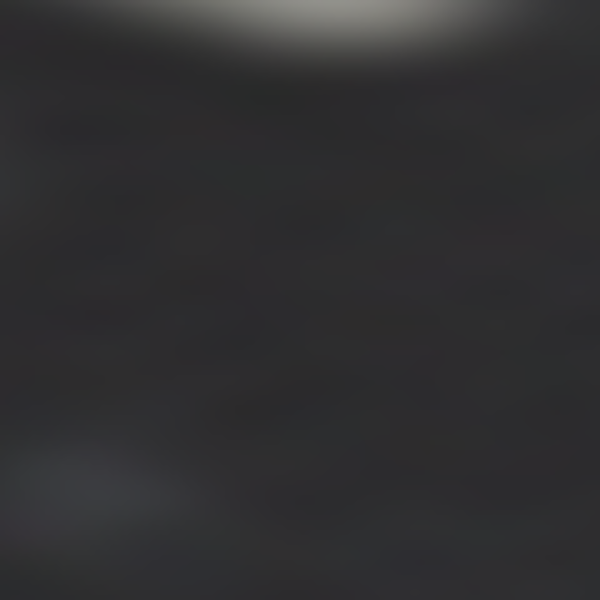

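```bash
python3 - <<'E'
from h import *
s=st();plan(s["eef_pos"],s["orientation"],[524.4,236.0,205],-0.215,8)
from scipy.ndimage import map_coordinates
d=pickle.load(open("f0.pkl","rb"));c=d["side"][2];im=d["side"][0].astype(float)
g=(np.arange(120)-60)*.5;X,Y=np.meshgrid(g,g);cen=[524.4,234.5]
P=proj(c,np.stack([cen[0]-Y,cen[1]-X,np.full_like(X,76)],-1))
r=np.stack([map_coordinates(im[...,k],[P[...,1],P[...,0]],order=3) for k in range(3)],-1)
cv2.imwrite("pics/socks2.png",cv2.resize(np.clip(r,0,255).astype(np.uint8),(600,600),interpolation=cv2.INTER_CUBIC))
E
```

```text
t 9.25 pos [ 522.3 -178.   209. ] rpy [-3.138e+00  2.000e-03  5.500e-01] F [-0.8  0.2 -0.8] tq [-0.03 -0.01  0.  ] w 0.154 j [-0.41  0.19  1.83  0.    1.13 -0.96]
[2.73, -4.4, 0.06, -0.0, 0.0, 5.5]
[2.29, -4.64, 0.06, -0.0, 0.0, 5.5]
[1.84, -4.84, 0.06, -0.0, 0.0, 5.5]
[1.37, -4.99, 0.06, -0.0, 0.0, 5.5]
[0.88, -5.1, 0.06, -0.0, 0.1, 5.5]
[0.39, -5.16, 0.05, -0.0, 0.0, 5.4]
[-0.1, -5.17, 0.06, -0.0, 0.1, 5.5]
[-0.59, -5.14, 0.05, -0.1, 0.0, 5.4]
end [524.4 236.  205. ] [ 3.141  0.    -0.214]
```

View pics/socks2.png

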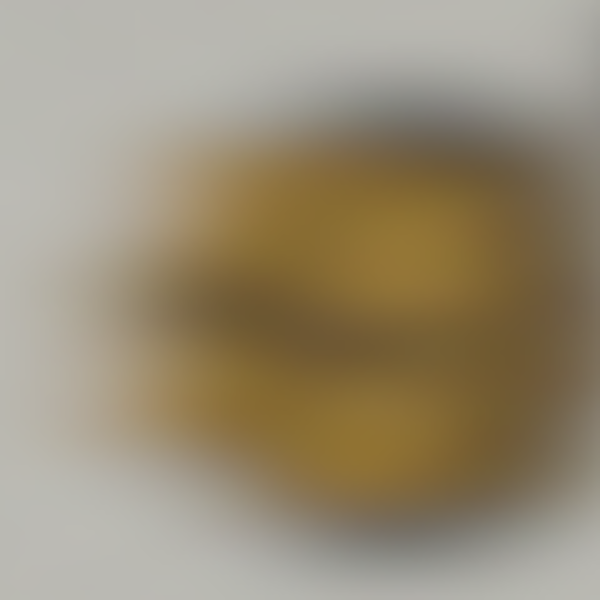

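Emit:
drive_tool([
  [[2.73,-4.4,0.06,0,0,5.5],[2.29,-4.64,0.06,0,0,5.5],[1.84,-4.84,0.06,0,0,5.5],[1.37,-4.99,0.06,0,0,5.5],[0.88,-5.1,0.06,0,0.1,5.5],[0.39,-5.16,0.05,0,0,5.4],[-0.1,-5.17,0.06,0,0.1,5.5],[-0.59,-5.14,0.05,-0.1,0,5.4]],
])

```text
clock: 10.25
eef_pos: [523.6, 236.4, 202.9]
orientation: [3.138, 0.002, -0.217]
force: [0.4, -0.1, -1.9]
grip_width: 0.152
```

Emit:
drive_tool([
  [[0,0,2.0,0,0,0],[0,0,2.0,0,0,0],[0,0,2.0,0,0,0],[0,0,0,0,0,0],[0,0,0,0,0,0],[0,0,0,0,0,0],[0,0,0,0,0,0]],
])

```text
clock: 11.12
eef_pos: [526.5, 235.5, 147.1]
orientation: [-3.141, -0.004, -0.214]
force: [-0.7, -0.1, -1.0]
grip_width: 0.157
```

```bash
python3 - <<'E'
from h import *
from workcell import cams
s=st()
d={}
for n in("side","top"):
    p,z=cams.grab_frame(n);d[n]=(p,z,cams.get_calibration(n))
pickle.dump(d,open("f3.pkl","wb"))
a=cv2.resize(d["top"][0][180:260,200:310],None,fx=7,fy=7,interpolation=cv2.INTER_CUBIC)
b=cv2.resize(d["side"][0][120:195,260:330],None,fx=8,fy=8,interpolation=cv2.INTER_CUBIC)
cv2.imwrite("pics/m7t.png",a);cv2.imwrite("pics/m7s.png",b)
tip=s["eef_pos"]-[0,0,43.7]
print("tip",tip,proj(d["side"][2],tip),"socket expected",proj(d["side"][2],[524.4,234.5,76]))
E
```

```text
t 11.12 pos [526.5 235.5 147.1] rpy [-3.141 -0.004 -0.214] F [-0.7 -0.1 -1. ] tq [-0.02 -0.   -0.01] w 0.157 j [ 0.35  0.31  1.82 -0.    1.01  0.56]
tip [526.45638801 235.54663668 103.38398734] [292.8235692  155.51480586] socket expected [292.5426067  163.86170698]
```

View pics/m7s.png

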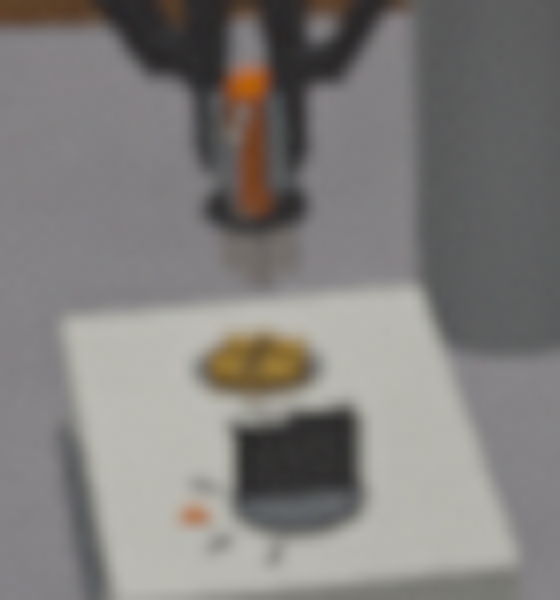

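View pics/m7t.png

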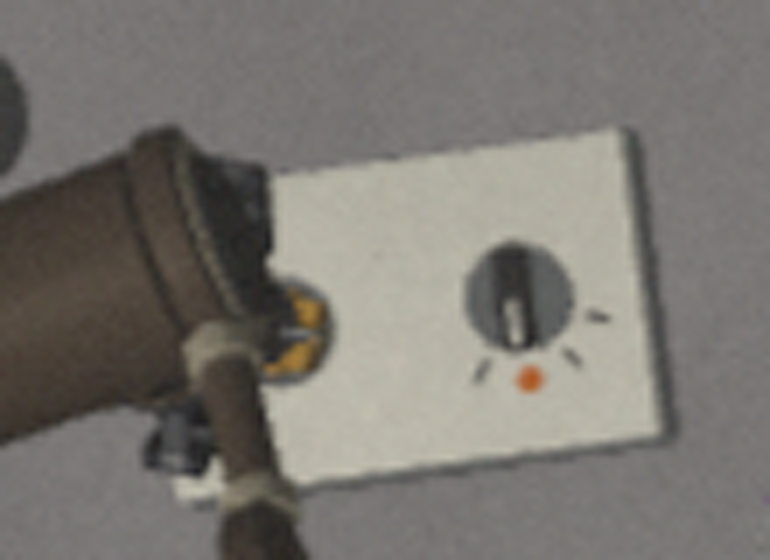

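```bash
python3 - <<'E'
from h import *
d=pickle.load(open("f3.pkl","rb"));c=d["top"][2];f0=pickle.load(open("f0.pkl","rb"))["top"][0]
tip=np.array([526.46,235.55,103.4]);ox=np.array([-np.sin(.214),-np.cos(.214),0])
for r in (38,40,41):
    for z in (45,58,72): print(r,z,proj(c,tip+ox*r+[0,0,z]).round(2))
df=np.abs(d["top"][0].astype(int)-f0.astype(int)).sum(-1)
np.set_printoptions(linewidth=200)
print(df[222:234,234:254])
a=cv2.resize(d["top"][0][212:242,228:258],None,fx=18,fy=18,interpolation=cv2.INTER_NEAREST)
cv2.imwrite("pics/m8t.png",a)
E
```

```text
38 45 [246.93 227.99]
38 58 [246.2 227.9]
38 72 [245.39 227.8 ]
40 45 [247.59 228.12]
40 58 [246.86 228.03]
40 72 [246.06 227.93]
41 45 [247.91 228.18]
41 58 [247.19 228.09]
41 72 [246.39 227.99]
[[131 164 185 197 167 132  72  28   6   9   2  18   8  30  23  17  14  16  15  22]
 [ 72 167 197 203 170 107  30  79  14  15  12   9  21  17  23  19  25  15  15  24]
 [ 52 146 190 191 146  63   3  80  83  22  17   5  12  13  19  24  23  17  19  18]
 [111  72  61  60  53  30  23 122 121  17   4   7  15   8  20  26  22  24  26  24]
 [ 83  38  32  34   9  86 100 113  63  14  11   7  12   5  14  21  18  16  21  19]
 [ 65  50  17  25  24  85 141 151 125 167  58  55  23  17  17  27  17  30  18  32]
 [ 88 111 118 114  72  53  93  93  57  69  28  33  40   6  17  28  18  19  21  24]
 [ 72 114 133 129  74  32 133 131  33  19   5  10   5  21  20  10  11  23  26  24]
 [106 116 105  80  42  27  80  39   5   6   5  17   9  12  13  24  27  20  20  15]
 [107 118  72  60  50   9   9   2  13  12   7   5  18  14  25  24  17  14  31  19]
 [144 105  60  81  19   8   8  17  11   7   9   5  17  17  23  19  25  19  16  27]
 [247 128  66  25  14  10   9   7  21   6  15  20  15  27  21  34  21  27  31  20]]
```

View pics/m8t.png

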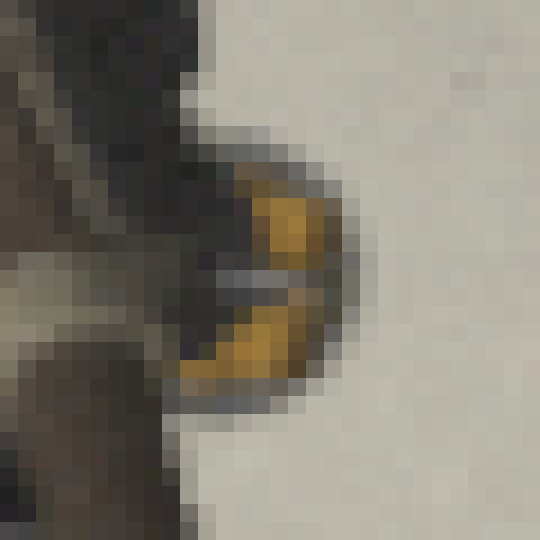

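```bash
python3 - <<'E'
from h import *
s=st();plan(s["eef_pos"],s["orientation"],[523.7,234.7,122],-0.215,2)
E
```

```text
t 11.22 pos [526.3 235.5 146.9] rpy [-3.142 -0.004 -0.214] F [ 0.2 -0.6 -1.3] tq [-0.01 -0.02 -0.02] w 0.156 j [ 0.35  0.31  1.82 -0.    1.01  0.56]
[-0.12, 0.07, 1.24, -0.0, -0.1, 0.0]
[-0.12, 0.07, 1.25, -0.0, -0.1, 0.0]
end [523.7 234.7 122. ] [-3.142 -0.    -0.214]
```

Emit:
drive_tool([
  [[-0.12,0.07,1.25,0,-0.1,0],[-0.12,0.07,1.25,0,-0.1,0],[0,0,0,0,0,0],[0,0,0,0,0,0],[0,0,0,0,0,0],[0,0,0,0,0,0]],
])

```text
clock: 11.98
eef_pos: [523.5, 234.6, 121.5]
orientation: [3.141, 0.0, -0.214]
force: [-0.1, -0.3, -1.2]
grip_width: 0.16
```

```bash
python3 - <<'E'
from h import *
from workcell import cams
s=st()
p,z=cams.grab_frame("side")
c=cams.get_calibration("side")
b=cv2.resize(p[130:190,265:325],None,fx=10,fy=10,interpolation=cv2.INTER_CUBIC)
cv2.imwrite("pics/m9s.png",b);print(proj(c,s["eef_pos"]-[0,0,43.7]))
E
```

```text
t 11.97 pos [523.5 234.6 121.5] rpy [ 3.141  0.    -0.214] F [-0.1 -0.3 -1.2] tq [-0.05 -0.02  0.02] w 0.16 j [ 0.35  0.34  1.84 -0.    0.97  0.56]
[292.21720579 163.31072475]
```

View pics/m9s.png

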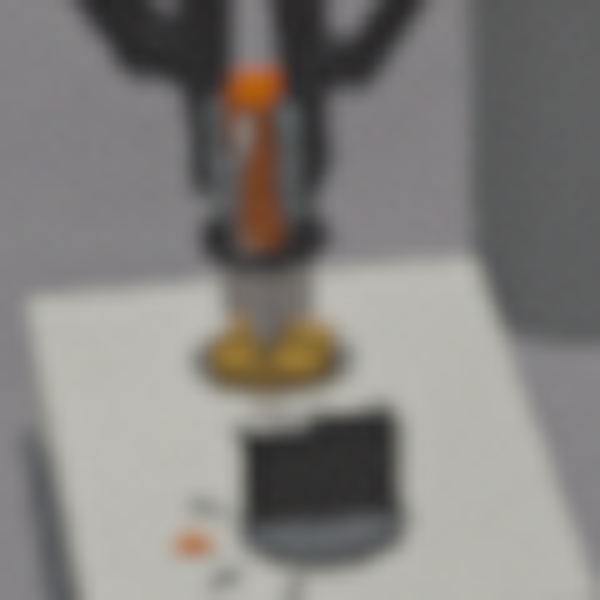

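Emit:
drive_tool([
  [[0.08,-0.02,0.3,0,0,0],[0,0,0.3,0,0,0],[0,0,0.2,0,0,0],[0,0,0,0,0,0],[0,0,0,0,0,0]],
])

```text
clock: 12.65
eef_pos: [524.0, 234.6, 113.1]
orientation: [3.141, 0.001, -0.214]
force: [-1.2, 0.4, -0.7]
grip_width: 0.156
```

```bash
python3 - <<'E'
from h import *
s=st()
E
```

```text
t 12.65 pos [524.  234.6 113.1] rpy [ 3.141e+00  1.000e-03 -2.140e-01] F [-1.2  0.4 -0.7] tq [ 0.02  0.02 -0.01] w 0.156 j [ 0.35  0.35  1.84 -0.    0.95  0.56]
```

The tip is now about 7 mm inside the socket with no contact force, so the pilot is in. I go on down in small steps.

Emit:
drive_tool([
  [[0,0,0.2,0,0,0],[0,0,0.2,0,0,0],[0,0,0.2,0,0,0],[0,0,0,0,0,0],[0,0,0,0,0,0]],
])

```text
clock: 13.28
eef_pos: [524.5, 235.1, 107.2]
orientation: [-3.141, -0.0, -0.214]
force: [1.5, 2.4, -1.1]
grip_width: 0.158
```

```bash
python3 - <<'E'
from h import *
s=st()
E
```

```text
t 13.28 pos [524.5 235.1 107.2] rpy [-3.141 -0.    -0.214] F [ 1.5  2.4 -1.1] tq [ 0.51 -0.24  0.01] w 0.158 j [0.35 0.36 1.84 0.   0.94 0.56]
```

Emit:
drive_tool([
  [[0.03,-0.07,0.3,0,0,0],[0,0,0.3,0,0,0],[0,0,0.3,0,0,0],[0,0,0,0,0,0],[0,0,0,0,0,0]],
], squeeze=80)

```text
clock: 13.9
eef_pos: [524.5, 235.3, 98.2]
orientation: [3.141, 0.001, -0.214]
force: [-0.4, 2.5, 1.1]
grip_width: 0.15
```

```bash
python3 - <<'E'
from h import *
s=st()
E
```

```text
t 13.9 pos [524.5 235.3  98.2] rpy [ 3.141e+00  1.000e-03 -2.140e-01] F [-0.4  2.5  1.1] tq [0.47 0.   0.03] w 0.15 j [0.35 0.37 1.85 0.   0.92 0.56]
```

Emit:
drive_tool([
  [[0,-0.06,0.3,0,0,0],[0,0,0.3,0,0,0],[0,0,0.3,0,0,0],[0,0,0,0,0,0],[0,0,0,0,0,0],[0,0,0,0,0,0]],
])

```text
clock: 14.65
eef_pos: [524.6, 235.5, 89.6]
orientation: [3.14, 0.001, -0.214]
force: [-1.7, -1.0, 7.0]
grip_width: 0.154
```

```bash
python3 - <<'E'
from h import *
s=st()
E
```

```text
t 14.65 pos [524.6 235.5  89.6] rpy [ 3.14e+00  1.00e-03 -2.14e-01] F [-1.7 -1.   7. ] tq [0.   0.34 0.02] w 0.154 j [ 0.35  0.39  1.85 -0.    0.91  0.56]
```

Emit:
drive_tool([
  [[0,0,0.15,0,0,0],[0,0,0.15,0,0,0],[0,0,0,0,0,0],[0,0,0,0,0,0],[0,0,0,0,0,0]],
])

```text
clock: 15.28
eef_pos: [524.7, 235.4, 87.7]
orientation: [3.14, 0.001, -0.214]
force: [-3.6, -1.2, 12.2]
grip_width: 0.151
```

```bash
python3 - <<'E'
from h import *
from workcell import cams
s=st()
d={}
for n in("side","top"):
    p,z=cams.grab_frame(n);d[n]=p
cv2.imwrite("pics/m10s.png",cv2.resize(d["side"][125:200,260:330],None,fx=8,fy=8,interpolation=cv2.INTER_CUBIC))
cv2.imwrite("pics/m10t.png",cv2.resize(d["top"][195:255,210:310],None,fx=6,fy=6,interpolation=cv2.INTER_CUBIC))
E
```

```text
t 15.28 pos [524.7 235.4  87.7] rpy [ 3.14e+00  1.00e-03 -2.14e-01] F [-3.6 -1.2 12.2] tq [-0.16  0.68  0.02] w 0.151 j [ 0.35  0.39  1.85 -0.    0.9   0.56]
```

View pics/m10s.png

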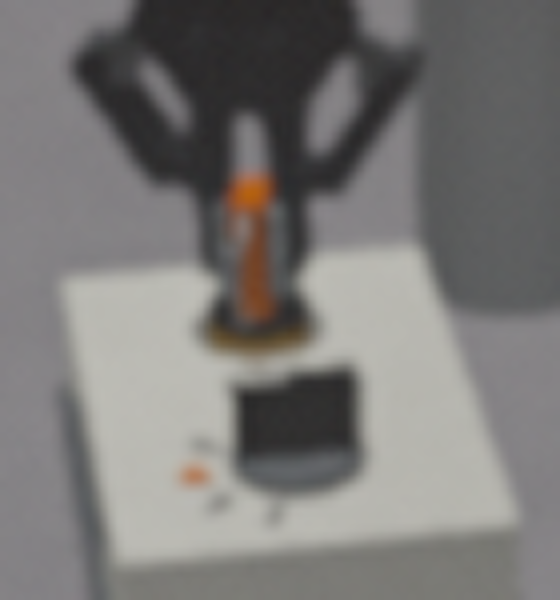

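View pics/m10t.png

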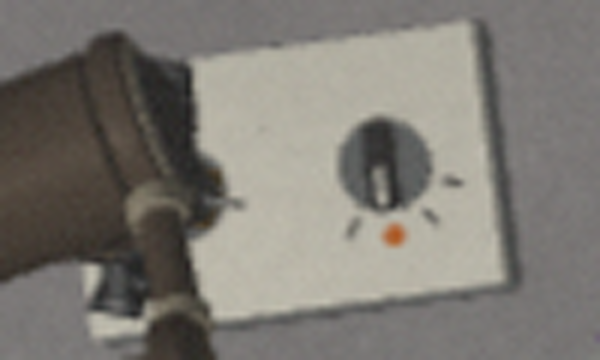

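Emit:
drive_tool([
  [[-0.04,0,0.1,0,0,0],[0,0,0.1,0,0,0],[0,0,0,0,0,0],[0,0,0,0,0,0],[0,0,0,0,0,0],[0,0,0,0,0,0]],
])

```text
clock: 16.12
eef_pos: [524.7, 235.5, 87.7]
orientation: [3.14, 0.001, -0.214]
force: [-7.0, -2.8, 21.1]
grip_width: 0.152
```

```bash
python3 - <<'E'
from h import *
s=st();print(s["qvel"].round(3))
E
```

```text
t 16.12 pos [524.7 235.5  87.7] rpy [ 3.14e+00  1.00e-03 -2.14e-01] F [-7.  -2.8 21.1] tq [-0.45  1.15 -0.01] w 0.152 j [ 0.35  0.39  1.85 -0.    0.9   0.56]
[-0.    -0.    -0.001 -0.001  0.002  0.   ]
```

Emit:
drive_tool([
  [[0,0,0,0,0,0],[0,0,0,0,0,0],[0,0,0,0,0,0],[0,0,0,0,0,0],[0,0,0,0,0,0],[0,0,0,0,0,0],[0,0,0,0,0,0],[0,0,0,0,0,0]],
])

```text
clock: 17.12
eef_pos: [524.7, 235.5, 87.6]
orientation: [3.14, 0.001, -0.214]
force: [-6.7, -3.1, 21.3]
grip_width: 0.151
```

Nothing moved over a full second: the force held at 21 N against a hard stop at the home height. I hand the job in.

```bash
python3 - <<'E'
from workcell import order
print(order.sign_off())
E
```

```text
the job is handed in; nothing more can be done
None
```

I turned the selector to the orange dot, moved the whisk from its rest to the socket, and pressed it fully home. The job was handed in at about 17 s, with the gripper still holding the whisk down. No verdict was reported.

**Last checks:**
- **Selector:** in the top picture taken with the whisk home, the pointer still faces the orange dot. The bar had turned 0.58 rad by the picture and 0.60 rad by the wrist, clockwise from the 0.6 click.
- **Whisk depth:** the tool stopped at 87.7 mm, the height I worked out for fully home. Pressing harder raised the upward force from 12 N to 21 N without any further travel. The side picture shows the collar on the socket.
- **Rest and grip:** readings were steady over the last second, with the fingers closed on the grip.
- **Bystanders:** the arm kept clear of the cup, bombilla, flask and canister, but I did not measure their positions again at the end.

**Disagreements and limits:**
- **Lateral position:** the two cameras and the point where the gripper felt the knob differed by 1 to 3 mm. I settled the position by small corrections and by force.
- **Side load:** about 7 N of sideways force remained at the end.
- **Ejector:** its travel was judged only from height and spring force, since it cannot be seen under the whisk.

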